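Make up a supply kit and a filter kit

ROBOT

A 6-joint arm with a two-finger parallel gripper is mounted at the origin on the work surface. World frame = base frame: x ahead of the robot, y to its left, z up, the work surface at z = 0. Lengths are in m, angles in rad, forces in N, time in s.
With the tool pointing down it reaches from about 0.425 to 1.125 m from the base axis. Payload 14.9 kg.
Tool frame: the origin (TCP) lies midway between the tips of the shut fingers; the grasp point (between the pads) lies 19 mm behind it; z points along the fingers, y is the line along which they close (so a half turn about z gives the same grasp; the last joint's range is limited). The gripper opens to 91 mm and grips with 3 to 60 N. Pads are 32 mm wide; open, the fingers measure 118 mm over their backs; the gripper's body (76 mm by 178 mm) begins 60 mm behind the grasp point.
Start: joints at [-1.345, 0.379, 1.734, -0, 1.028, -0.033], TCP at [0.179, -0.677, 0.214] pointing down, gripper open.
Joint ranges: [-2.77, 2.77], [-0.74, 2.19], [0, 2.66], [-1.06, 4.2], [0.31, 2.87], [-3.08, 3.08]. Speed limits (rad/s): [1.89, 1.89, 2.39, 3.14, 3.14, 3.14].

INTERFACE

Orientations are given as a rotation vector (axis times angle).
In Python, from bench import bot, eyes gives the robot as it stands.
- The arm moves only by the shell command python3 -m jog 'ROWS' [FORCE]. ROWS is JSON, a list of rows, each a list of 3 entries, a list of its own where there are three numbers: the finger opening in mm, from 0 to 91.2, then the shift along the tool's x, y, z in units of 25 mm (1.0 is 25 mm), then the turn about the tool's z in units of 8 degrees (1.0 is 8 degrees). A call has exactly 10 rows; each row shifts and turns the commanded pose from where the row before left it, along the tool's axes as they then stand; what a row does not reach is not made up. A row lasts 1/10 s, in which the tool goes at most 50 mm and 8.59 degrees, less where a joint would pass 70% of its speed; a pose out of reach is approached as far as the arm can. A call is refused whole if a number of a shift passes 1 or a number of a turn 1, either way. A call with a gripper value outside its range is refused whole. The fingers move at their own pace and stop on an object; FORCE is the grip in N (left out, the last holds). Time passes only in rows, so rows that do not move let the fingers close, or fill a call up. It gives the time, the measured TCP pose, the force, the opening and the grip force at its end, in the units of the state.
- bot.get_obs(): the state, without advancing time (a new reading comes with each control period).
- eyes.camera(name): name is "scene" or "top"; returns a dict with "image" (480x640x3 uint8, red, green, blue), "z_map" (480x640 float32, m along the optical axis (not along the pixel's ray), 0 where there is no reading), "intrinsics" (3x3 intrinsics, pixels), "k1" (the pictures are not rectified: a ray, as slopes to the right and down, at radius r is drawn at 1 + k1 r^2 times it, then the intrinsics apply), "rvec" (rotation vector, rad) and "tvec" (3), from world to camera coordinates, as OpenCV has them. Camera axes: x right, y down, z forward; pixel columns grow to the right and rows downward; lengths in m; the calibration is good to about 2 mm. A picture is of the moment at which its call begins.
- bot.job_done(): hands the job in; it is judged then, once.
The state is a dict: "clock": time; "qpos": joint angles; "qd": joint speeds; "joint_efforts": joint torques, N m; "ee_pos": TCP position; "tool_rot": TCP orientation; "ft_force": force on the tool from outside, world axes, zero at the start; "wrist_torque": the same for the moment, N m; "grip_width": opening from 0.0 (shut) to 1.0 (fully open); "grip_force": force on a finger pad.
Only numpy, scipy, OpenCV 4.12 (cv2) and the standard library are available. Lean on these libraries where they do the work, as an engineer would, in place of code of your own. Each camera call takes 0.05 s, during which the arm holds its last target. There are 200 camera calls.

TASK

Make up the two parts kits from the stock standing on the blue mat: the supply kit, in the three-compartment tray, is the transformer, the finned heat sink and the stoutest of the three can capacitors; the filter kit, in the two-compartment tray, is the toroidal choke and the slimmest can capacitor. Put one part in each compartment (any compartment of the right tray), set down gently rather than dropped, upright and flat on the tray floor, and leave the middle-sized capacitor, the solder reel and the tip-cleaner pot where they stand.

Things in the scene. Friction and masses are not known exactly. Their poses are not given: they have to be found in the camera images.
- transformer: Small upright transformer, 0.3 kg: laminated dark steel core 48 (own x) x 24 (own y) mm, its top 45 mm above the underside; copper winding bulges to 38 mm along own y from 14 to 36 mm height; black foot 44 x 40 x 5 mm. Grip the two flat core ends, 48 mm apart along own x. Origin: centre of its underside; z up. Loose on the mat.
- heat_sink: Finned extruded aluminium heat sink, 42 (own x) x 26 (own y) x 50 mm tall, upright: seven parallel fins 2 mm thick and 26 mm long across a central web. The outer fins are flat faces 42 mm apart along own x. 90 g. Origin: centre of its underside; z up. Stands loose on the mat.
- cap_stout: The stoutest of three round can capacitors: black sleeve, diameter 40 mm, 50 mm tall, standing on its closed end with two 5 mm steel pins on top. 90 g. Origin: centre of its underside; z up. Stands loose on the mat.
- cap_middle: The middle one of the three can capacitors: black sleeve, diameter 30 mm, 50 mm tall, pins up. Not wanted in a kit: it stays where it is. Origin: centre of its underside; z up.
- cap_slim: The slimmest of the three can capacitors: black sleeve, diameter 22 mm, 50 mm tall, standing on its closed end, pins up. 30 g. Origin: centre of its underside; z up. Stands loose on the mat.
- choke: Toroidal choke: a copper-wound ring standing on edge on a black plastic foot; ring axis along own x, 22 mm thick, outside diameter 47 mm, ring centre 30 mm and top 53.5 mm above the underside; foot 26 (own x) x 46 (own y) x 6 mm. Grip it across the ring's two faces, along own x. 0.12 kg. Origin: centre of its underside; z up. Stands loose on the mat.
- tray_three: Grey kit tray with THREE equal compartments in a row along own y. Outside 84 (own x; plus 8 mm side lips) x 228 (own y) mm. Floor 3 mm thick; walls and dividers 3 mm thick, tops 14 mm above the underside. Each compartment 78 (x) x 72 (y) mm inside, centres at own y = -75, 0, +75 mm, x = 0. Origin: centre of its underside. Fixed to the mat.
- tray_two: Grey kit tray with TWO equal compartments in a row along own y. Outside 84 (own x; plus 8 mm side lips) x 153 (own y) mm. Floor 3 mm thick; wall and divider tops 14 mm above the underside. Each compartment 78 (x) x 72 (y) mm inside, centres at own y = -37.5 and +37.5 mm, x = 0. Origin: centre of its underside. Fixed to the mat.
- solder_reel: Reel of solder wire standing on its white flange, diameter 54 mm, 40 mm tall, loose among the stock. Not part of a kit: stays where it is. Origin: centre of its underside; z up.
- tip_cleaner: Round black pot of brass wool for cleaning soldering tips, diameter 60 mm, 36 mm tall with wool to about 42 mm, loose among the stock. Not part of a kit: stays where it is. Origin: centre of its underside; z up.
Mind the look-alikes: they are no part of the job. Leave any green look-alike of the cap_slim alone.

How it is judged:
At the end, for the whole second after the job is handed in: Each kit's parts are in the right tray, one to a compartment (any), each centre within 30 mm of its compartment's centre along both tray axes, underside on the tray floor (under 6 mm above the tray's underside), upright within 0.12 rad, released and at rest (x of transformer in the frame of tray_three between -0.03 and 0.03 m and z of transformer in the frame of tray_three between 0 and 0.006 m and angle between each of transformer, heat_sink, cap_stout, choke, cap_slim's own z axis and vertical below 0.12 rad and linear speed of each of transformer, heat_sink, cap_stout, choke, cap_slim below 0.02 m/s and angular speed of each of transformer, heat_sink, cap_stout, choke, cap_slim below 0.2 rad/s and x of heat_sink in the frame of tray_three between -0.03 and 0.03 m and z of heat_sink in the frame of tray_three between 0 and 0.006 m and x of cap_stout in the frame of tray_three between -0.03 and 0.03 m and z of cap_stout in the frame of tray_three between 0 and 0.006 m and ((y of transformer in the frame of tray_three between -0.105 and -0.045 m and y of heat_sink in the frame of tray_three between -0.03 and 0.03 m and y of cap_stout in the frame of tray_three between 0.045 and 0.105 m) or (y of transformer in the frame of tray_three between -0.105 and -0.045 m and y of cap_stout in the frame of tray_three between -0.03 and 0.03 m and y of heat_sink in the frame of tray_three between 0.045 and 0.105 m) or (y of heat_sink in the frame of tray_three between -0.105 and -0.045 m and y of transformer in the frame of tray_three between -0.03 and 0.03 m and y of cap_stout in the frame of tray_three between 0.045 and 0.105 m) or (y of heat_sink in the frame of tray_three between -0.105 and -0.045 m and y of cap_stout in the frame of tray_three between -0.03 and 0.03 m and y of transformer in the frame of tray_three between 0.045 and 0.105 m) or (y of cap_stout in the frame of tray_three between -0.105 and -0.045 m and y of transformer in the frame of tray_three between -0.03 and 0.03 m and y of heat_sink in the frame of tray_three between 0.045 and 0.105 m) or (y of cap_stout in the frame of tray_three between -0.105 and -0.045 m and y of heat_sink in the frame of tray_three between -0.03 and 0.03 m and y of transformer in the frame of tray_three between 0.045 and 0.105 m)) and x of choke in the frame of tray_two between -0.03 and 0.03 m and z of choke in the frame of tray_two between 0 and 0.006 m and x of cap_slim in the frame of tray_two between -0.03 and 0.03 m and z of cap_slim in the frame of tray_two between 0 and 0.006 m and ((y of choke in the frame of tray_two between -0.0675 and -0.0075 m and y of cap_slim in the frame of tray_two between 0.0075 and 0.0675 m) or (y of cap_slim in the frame of tray_two between -0.0675 and -0.0075 m and y of choke in the frame of tray_two between 0.0075 and 0.0675 m))); the robot touches nothing.
It fails at once if a kit part is dropped (falls free at over 0.6 m/s, about 20 mm of fall) or flung ((contact force between transformer and the fingers below 0.01 N and linear speed of transformer above 0.6 m/s) or (contact force between heat_sink and the fingers below 0.01 N and linear speed of heat_sink above 0.6 m/s) or (contact force between cap_stout and the fingers below 0.01 N and linear speed of cap_stout above 0.6 m/s) or (contact force between choke and the fingers below 0.01 N and linear speed of choke above 0.6 m/s) or (contact force between cap_slim and the fingers below 0.01 N and linear speed of cap_slim above 0.6 m/s)).
It fails at once if the cap_middle, which is not part of a kit, is shifted (over 25 mm) or knocked over (distance of cap_middle from where it was at the start of the episode above 0.025 m or angle between cap_middle's own z axis and vertical above 0.3 rad).
It fails at once if the solder_reel, which is not part of a kit, is shifted (over 25 mm) or knocked over (distance of solder_reel from where it was at the start of the episode above 0.025 m or angle between solder_reel's own z axis and vertical above 0.3 rad).
It fails at once if the tip_cleaner, which is not part of a kit, is shifted (over 25 mm) or knocked over (distance of tip_cleaner from where it was at the start of the episode above 0.025 m or angle between tip_cleaner's own z axis and vertical above 0.3 rad).
It also fails if it takes over 104 s, if anything falls off the work surface, if the arm or the gripper's body presses on something with over 40 N, if the wrist force passes 120 N, or if a joint passes its speed limit or range.

## Working session

There is one attempt and no reset: what is moved stays moved. The work goes in short steps, Python scripts to look and compute and a shell command to move; the robot and the scene stay as the last step left them, time stands still between calls to the robot, and variables do not carry over. Pictures are saved under pics/ and viewed, at most 14 in all, crops included, and the job is handed in when it is done.

```bash
mkdir -p pics; ls
python3 - <<'E'
from bench import bot, eyes
import cv2
for n in("scene","top"):
    c=eyes.camera(n); cv2.imwrite(f"pics/{n}0.png",c["image"][:,:,::-1]); 
    print(n,c["intrinsics"].tolist(),c["k1"],c["rvec"],c["tvec"])
print(bot.get_obs())
E
```

```text
pics
scene [[528.4258270917151, 0.0, 327.10145249867924], [0.0, 528.4258270917151, 240.12247168641187], [0.0, 0.0, 1.0]] -0.11171186833798029 [ 1.91101793  1.18704171 -0.646378  ] [-0.28678084 -0.24371519  1.27281514]
top [[512.0939087654564, 0.0, 330.76665788955773], [0.0, 512.0939087654564, 238.49045744629845], [0.0, 0.0, 1.0]] -0.03098500559663247 [ 2.16322466 -2.0331837   0.21917996] [0.01554841 0.55204231 0.70564053]
{'clock': 0.1, 'qpos': array([-1.34531587e+00,  3.79377063e-01,  1.73468535e+00, -4.99669001e-05,
        1.02848384e+00, -3.33091036e-02]), 'qd': array([-0.00020782,  0.00082482, -0.00165569, -0.00124702, -0.00058303,
        0.00013076]), 'joint_efforts': array([-2.03358763e-04, -7.65034533e+01, -4.35288835e+01,  6.51503191e-02,
        3.98532150e-02, -3.09015593e-05]), 'ee_pos': array([ 0.17904037, -0.67637263,  0.21335754]), 'tool_rot': array([-3.11438704e+00, -4.05290518e-01,  2.10539650e-04]), 'ft_force': array([ 1.4247984 , -0.8413325 ,  0.14893497]), 'wrist_torque': array([0.0175716 , 0.01503388, 0.03175494]), 'grip_force': 0.0, 'grip_width': 1.0004821186388178}
```

View pics/scene0.png

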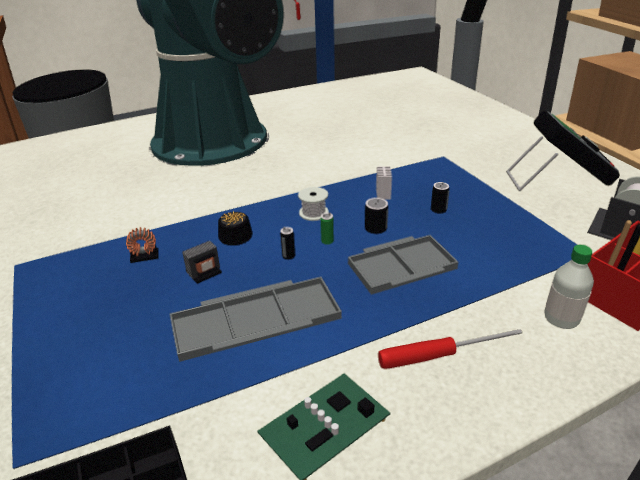

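View pics/top0.png

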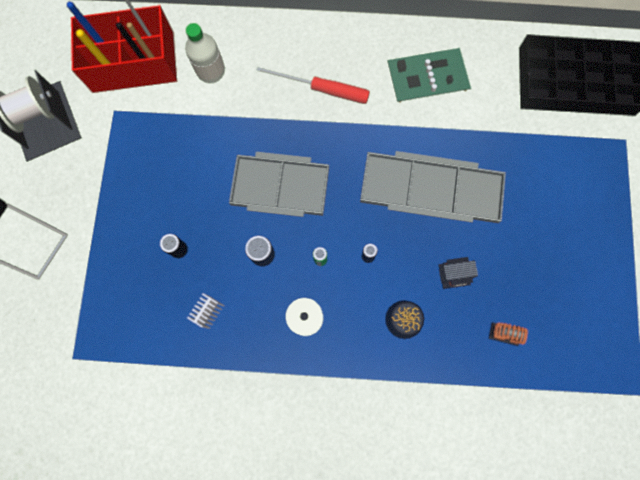

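The scene camera shows the stock. In the top view, the middle cap is at (170,244), the stout cap at (259,249), the green look-alike at (320,256) and the slim cap at (370,251). The transformer is at (459,271), the heat sink at (205,311), the reel at (304,316), the pot at (406,319) and the choke at (510,333). tray_two is at (280,184) and tray_three at (433,186).

```bash
cat > h.py <<'E'
import numpy as np, cv2
from bench import bot, eyes
def cam(n):
    c=eyes.camera(n); c["R"]=cv2.Rodrigues(np.array(c["rvec"]))[0]; c["D"]=np.array([c["k1"],0,0,0,0.]); return c
def rays(c,px):
    p=cv2.undistortPoints(np.float64(px).reshape(-1,1,2),c["intrinsics"],c["D"]).reshape(-1,2)
    return np.c_[p,np.ones(len(p))]
def plane(c,px,z):
    d=rays(c,px)@c["R"]; o=-c["R"].T@np.array(c["tvec"]).ravel()
    return o+d*((z-o[2])/d[:,2])[:,None]
def cloud(c):
    v,u=np.mgrid[:480,:640]; r=rays(c,np.c_[u.ravel(),v.ravel()])
    P=(r*c["z_map"].reshape(-1,1)-np.array(c["tvec"]).ravel())@c["R"]
    P[c["z_map"].ravel()<=0]=np.nan
    return P.reshape(480,640,3)
E
cat > m.py <<'E'
from h import *
c=cam("top"); P=cloud(c); Z=P[...,2]
print("mat z",np.nanmedian(Z[340:355,100:180]),np.nanstd(Z[340:355,100:180]), "cam",-c["R"].T@np.array(c["tvec"]).ravel())
objs=dict(mid=(170,244,50),stout=(259,249,50),green=(320,256,50),slim=(370,251,50),trafo=(459,268,45),sink=(205,311,50),reel=(304,316,40),pot=(406,319,38),choke=(510,333,53))
for k,(u,v,h) in objs.items():
    m=np.zeros((480,640),np.uint8); s=np.s_[v-28:v+28,u-28:u+28]
    m[s]=(np.nan_to_num(Z[s])>(h-10)/1000)
    q=np.argwhere(m)[:,::-1]; 
    if len(q)<5: print(k,"few",np.nanmax(Z[s]));continue
    W=P[m>0]; rp=plane(c,q,h/1000)
    r=cv2.minAreaRect((rp[:,:2]*1000).astype(np.float32)); bx=cv2.boxPoints(r)
    print(k,len(q),"z %.3f"%np.median(W[:,2]),"rect c",np.round(r[0],1),"size",np.round(r[1],1),"ang %.1f"%r[2],"mean",np.round(rp[:,:2].mean(0)*1000,1), "depthmean",np.round(W[:,:2].mean(0)*1000,1))
im=c["image"].astype(int); g=((im.max(2)-im.min(2)<30)&(im.max(2)<190)).astype(np.uint8)
g[:, :220]=0; g[:150]=0; g[222:]=0; g[:,515:]=0
cs,_=cv2.findContours(g,cv2.RETR_EXTERNAL,cv2.CHAIN_APPROX_NONE)
for k in cs:
    if cv2.contourArea(k)<800: continue
    w=plane(c,k.reshape(-1,2),.012)[:,:2]*1000; r=cv2.minAreaRect(w.astype(np.float32)); print("tray",np.round(r[0],1),np.round(r[1],1),r[2])
E
python3 m.py
```

```text
mat z 0.004332643735292277 0.0013837480437851903 cam [0.38258683 0.03489427 0.809525  ]
mid 342 z 0.054 rect c [529.5 292.8] size [32.9 29.5] ang 51.2 mean [529.4 292.8] depthmean [528.7 291.7]
stout 558 z 0.055 rect c [529.6 159. ] size [40.2 39.7] ang 3.6 mean [529.6 158.8] depthmean [528.8 158.2]
green 171 z 0.054 rect c [526.8  65.4] size [23.1 19.7] ang 3.7 mean [526.8  65.5] depthmean [526.1  65.3]
slim 173 z 0.055 rect c [536.8  -9. ] size [21.6 21.3] ang 3.5 mean [536.6  -9.4] depthmean [535.9  -9.2]
trafo 783 z 0.048 rect c [ 515.6 -147. ] size [40.7 52.1] ang 11.6 mean [ 515.6 -146.9] depthmean [ 515.2 -146.4]
sink 338 z 0.054 rect c [432.2 231.4] size [29.3 43. ] ang 62.3 mean [431.4 232. ] depthmean [431.3 231.4]
reel 1048 z 0.044 rect c [434.2  83.4] size [53.3 52.3] ang 3.8 mean [434.   83.3] depthmean [433.7  83.1]
pot 1028 z 0.041 rect c [440.1 -68.9] size [52.  52.4] ang 2.2 mean [440.1 -69. ] depthmean [439.9 -68.7]
choke 368 z 0.052 rect c [ 428.1 -223.8] size [40.8 21.9] ang 81.3 mean [ 427.6 -223.9] depthmean [ 427.7 -224.4]
tray [ 659.7 -110.7] [229.  101.6] 84.66512298583984
tray [648.4 141. ] [153.9 101.5] 86.92704772949219
```

```bash
cat > go.py <<'E'
# python3 go.py x y z gripangle : totals in move units
import sys; from h import *
from scipy.spatial.transform import Rotation as Ro
o=bot.get_obs(); R=Ro.from_rotvec(o["tool_rot"]).as_matrix(); p=np.array(o["ee_pos"])*1000
t=np.array([float(a) for a in sys.argv[1:4]]); a=np.degrees(np.arctan2(R[1,1],R[0,1]))
d=0
if len(sys.argv)>4: d=(a-float(sys.argv[4])+90)%180-90
R2=R@Ro.from_rotvec([0,0,np.radians(d)]).as_matrix()
print("at",p.round(1),"ang %.1f"%a,"tilt",R[:2,2].round(3),"turn %.2f"%(d/8),"shift",((R2.T@(t-p))/25).round(2),"q6 %.2f"%o["qpos"][5],"grip %.1f mm %.1f N"%(o["grip_width"]*91.2,o["grip_force"]),"t %.1f"%o["clock"])
E
python3 - <<'E'
from h import *
im=cam("top")["image"][:,:,::-1]
t=[cv2.resize(im[v-30:v+30,u-30:u+30],(260,260),interpolation=2) for u,v in((205,311),(459,271),(510,333))]
cv2.imwrite("pics/crop.png",np.hstack(t))
E
python3 go.py 428 -224 150 171.3
```

```text
at [ 179.1 -676.5  213.5] ang -75.2 tilt [-0.     0.001] turn -8.31 shift [19.4   7.11  2.55] q6 -0.03 grip 91.0 mm 0.0 N t 0.2
```

View pics/crop.png

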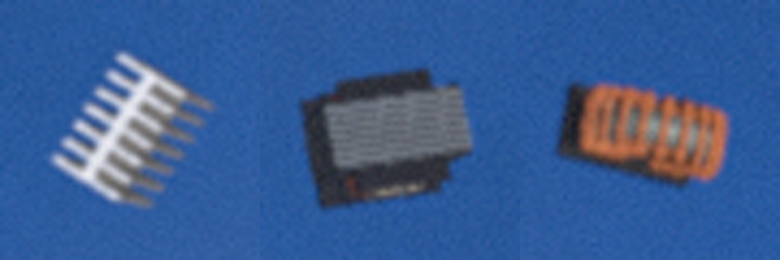

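Crops: the heat sink's web runs from (85,175) to (150,75), so its 42 mm axis is at about 150°. The transformer core runs right and slightly up, about 99.5°. The choke's ring lies along about 81°, so I'll grip it at 171°. I'm starting with the choke.

```bash
python3 -m jog '[[91,[0,0,0.25],-0.83],[91,[0,0,0.25],-0.83],[91,[0,0,0.25],-0.83],[91,[0,0,0.25],-0.83],[91,[0,0,0.25],-0.83],[91,[0,0,0.25],-0.83],[91,[0,0,0.25],-0.83],[91,[0,0,0.25],-0.83],[91,[0,0,0.25],-0.83],[91,[0,0,0.25],-0.84]]' 20
python3 -m jog '[[91,[0.97,0.35,0],0],[91,[0.97,0.35,0],0],[91,[0.97,0.35,0],0],[91,[0.97,0.35,0],0],[91,[0.97,0.35,0],0],[91,[0.97,0.35,0],0],[91,[0.97,0.35,0],0],[91,[0.97,0.35,0],0],[91,[0.97,0.35,0],0],[91,[0.97,0.35,0],0]]'
python3 -m jog '[[91,[0.97,0.36,0],0],[91,[0.97,0.36,0],0],[91,[0.97,0.36,0],0],[91,[0.97,0.36,0],0],[91,[0.97,0.36,0],0],[91,[0.97,0.36,0],0],[91,[0.97,0.36,0],0],[91,[0.97,0.36,0],0],[91,[0.97,0.36,0],0],[91,[0.97,0.36,0],0]]'
python3 go.py 428 -224 22 171.3
```

```text
clock: 1.2
ee_pos: [0.1791, -0.6766, 0.151]
tool_rot: [-2.378, -2.052, -0.0]
ft_force: [0.1, -0.3, 0.2]
grip_width: 0.999
grip_force: 0.0
clock: 2.2
ee_pos: [0.3025, -0.4496, 0.1517]
tool_rot: [2.384, 2.046, -0.0]
ft_force: [0.7, 0.2, 0.1]
grip_width: 0.664
grip_force: 0.0
clock: 3.2
ee_pos: [0.4283, -0.2231, 0.1515]
tool_rot: [2.383, 2.047, 0.0]
ft_force: [-0.1, 0.3, -0.7]
grip_width: 1.0
grip_force: 0.0
at [ 428.3 -223.1  151.5] ang -8.7 tilt [ 0. -0.] turn 0.00 shift [-0.04 -0.01  5.18] q6 -0.38 grip 91.2 mm 0.0 N t 3.2
```

```bash
python3 -m jog '[[91,[0,0,0.8],0],[91,[0,0,0.8],0],[91,[0,0,0.8],0],[91,[0,0,0.8],0],[91,[0,0,0.8],0],[91,[0,0,0.5],0],[91,[0,0,0.4],0],[91,[0,0,0.28],0],[91,[0,0,0],0],[91,[0,0,0],0]]'
python3 -m jog '[[10,[0,0,0],0],[10,[0,0,0],0],[10,[0,0,0],0],[10,[0,0,0],0],[10,[0,0,0],0],[10,[0,0,0],0],[10,[0,0,0],0],[10,[0,0,0],0],[10,[0,0,0],0],[10,[0,0,0],0]]' 20
python3 go.py 646.4 103.5 130
```

```text
clock: 4.2
ee_pos: [0.4281, -0.2243, 0.0223]
tool_rot: [2.383, 2.046, 0.0]
ft_force: [0.4, 0.0, 0.0]
grip_width: 0.998
grip_force: 0.0
clock: 5.2
ee_pos: [0.4279, -0.2241, 0.0219]
tool_rot: [-2.383, -2.047, 0.0]
ft_force: [-0.2, -0.1, 0.2]
grip_width: 0.241
grip_force: 20.0
at [ 427.9 -224.1   21.9] ang -8.7 tilt [-0.  0.] turn 0.00 shift [14.27  6.66 -4.32] q6 -0.38 grip 22.0 mm 20.0 N t 5.2
```

```bash
python3 -m jog '[[10,[0,0,-0.3],0],[10,[0,0,-0.5],0],[10,[0,0,-0.5],0],[10,[0,0,-0.5],0],[10,[0,0,-0.5],0],[10,[0,0,-0.5],0],[10,[0,0,-0.5],0],[10,[0,0,-0.5],0],[10,[0,0,-0.5],0],[10,[0,0,0],0]]'
python3 go.py 650.4 178.4 130
```

```text
clock: 6.2
ee_pos: [0.4287, -0.2246, 0.1312]
tool_rot: [2.382, 2.045, 0.001]
ft_force: [0.1, 0.0, -0.8]
grip_width: 0.241
grip_force: 20.0
at [ 428.7 -224.6  131.2] ang -8.7 tilt [ 0.002 -0.001] turn 0.00 shift [17.27  6.33  0.05] q6 -0.38 grip 22.0 mm 20.0 N t 6.2
```

```bash
python3 -m jog '[[10,[0.5,0.2,0],0],[10,[0.8,0.3,0],0],[10,[0.9,0.33,0],0],[10,[0.9,0.33,0],0],[10,[0.9,0.33,0],0],[10,[0.9,0.33,0],0],[10,[0.9,0.33,0],0],[10,[0.9,0.33,0],0],[10,[0.9,0.33,0],0],[10,[0.9,0.33,0],0]]'
python3 -m jog '[[10,[0.9,0.33,0],0],[10,[0.9,0.33,0],0],[10,[0.9,0.33,0],0],[10,[0.9,0.33,0],0],[10,[0.9,0.33,0],0],[10,[0.9,0.33,0],0],[10,[0.9,0.33,0],0],[10,[0.9,0.33,0],0],[10,[0.8,0.25,0],0],[10,[0.4,0.1,0],0]]'
python3 go.py 650.4 178.4 27
```

```text
clock: 7.2
ee_pos: [0.5376, -0.0241, 0.1286]
tool_rot: [-2.382, -2.046, 0.001]
ft_force: [1.1, 0.0, -0.4]
grip_width: 0.243
grip_force: 20.0
clock: 8.2
ee_pos: [0.6435, 0.1723, 0.1288]
tool_rot: [-2.382, -2.048, 0.001]
ft_force: [-0.9, -0.3, -1.4]
grip_width: 0.243
grip_force: 20.0
at [643.5 172.3 128.8] ang -8.6 tilt [-0.001 -0.   ] turn 0.00 shift [0.28 0.24 4.07] q6 0.38 grip 22.2 mm 20.0 N t 8.2
```

```bash
python3 -m jog '[[10,[0.1,0.1,0.4],0],[10,[0.1,0.1,0.6],0],[10,[0.08,0.04,0.6],0],[10,[0,0,0.6],0],[10,[0,0,0.6],0],[10,[0,0,0.5],0],[10,[0,0,0.3],0],[10,[0,0,0.25],0],[10,[0,0,0.15],0],[10,[0,0,0.05],0]]'
python3 go.py 650.4 178.4 25
```

```text
clock: 9.2
ee_pos: [0.6503, 0.1764, 0.0281]
tool_rot: [2.383, 2.047, 0.0]
ft_force: [0.0, -0.7, -1.7]
grip_width: 0.244
grip_force: 20.0
at [650.3 176.4  28.1] ang -8.7 tilt [0. 0.] turn 0.00 shift [ 0.08 -0.01  0.12] q6 0.38 grip 22.3 mm 20.0 N t 9.2
```

```bash
python3 -m jog '[[10,[0,0,0.03],0],[10,[0,0,0.03],0],[10,[0,0,0.03],0],[10,[0,0,0.02],0],[10,[0,0,0],0],[10,[0,0,0],0],[10,[0,0,0],0],[10,[0,0,0],0],[26,[0,0,0],0],[50,[0,0,0],0]]'
python3 -m jog '[[50,[0,0,0],0],[50,[0,0,0],0],[50,[0,0,-0.3],0],[50,[0,0,-0.5],0],[50,[0,0,-0.7],0],[50,[0,0,-0.7],0],[50,[0,0,-0.7],0],[50,[0,0,-0.7],0],[50,[0,0,-0.6],0],[50,[0,0,0],0]]'
python3 go.py 536 -9 130
```

```text
clock: 10.2
ee_pos: [0.6503, 0.1764, 0.0255]
tool_rot: [2.383, 2.047, 0.0]
ft_force: [-0.0, -0.6, 0.4]
grip_width: 0.344
grip_force: 0.0
clock: 11.2
ee_pos: [0.6515, 0.1767, 0.1332]
tool_rot: [2.382, 2.046, 0.005]
ft_force: [-0.3, -0.1, 0.4]
grip_width: 0.547
grip_force: 0.0
at [651.5 176.7 133.2] ang -8.7 tilt [0.003 0.001] turn 0.00 shift [-8.04 -3.44  0.11] q6 0.38 grip 49.8 mm 0.0 N t 11.2
```

```bash
python3 -m jog '[[50,[-0.7,-0.3,0],0],[50,[-0.9,-0.38,0],0],[50,[-0.9,-0.38,0],0],[50,[-0.9,-0.38,0],0],[50,[-0.9,-0.38,0],0],[50,[-0.9,-0.38,0],0],[50,[-0.9,-0.38,0],0],[50,[-0.9,-0.38,0],0],[50,[-0.7,-0.32,0],0],[50,[-0.34,-0.16,0],0]]'
python3 go.py 536 -9 24
python3 - <<'E'
from h import *
s=cam("scene")["image"];t=cam("top")["image"]
cv2.imwrite("pics/a.png",np.hstack([s[150:400,120:520],t[130:380,150:550]])[:,:,::-1])
E
```

```text
clock: 12.2
ee_pos: [0.5328, -0.0107, 0.1295]
tool_rot: [-2.383, -2.045, 0.002]
ft_force: [0.3, -0.9, 0.3]
grip_width: 0.548
grip_force: 0.0
at [532.8 -10.7 129.5] ang -8.8 tilt [-0.002  0.   ] turn 0.00 shift [0.09 0.12 4.22] q6 0.09 grip 50.0 mm 0.0 N t 12.2
```

View pics/a.png

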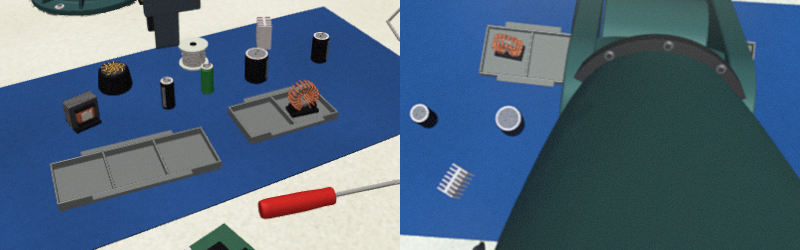

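The choke stands upright in tray_two's left compartment (scene crop at (303,100), top crop at (508,47)), and everything else is undisturbed. Next is the slim cap.

```bash
python3 -m jog '[[50,[0.05,0.1,0.4],0],[50,[0,0,0.6],0],[50,[0,0,0.7],0],[50,[0,0,0.7],0],[50,[0,0,0.6],0],[50,[0,0,0.5],0],[50,[0,0,0.4],0],[50,[0,0,0.3],0],[50,[0,0,0],0],[50,[0,0,0],0]]' 12
python3 -m jog '[[10,[0,0,0],0],[10,[0,0,0],0],[10,[0,0,0],0],[10,[0,0,0],0],[10,[0,0,0],0],[10,[0,0,0],0],[10,[0,0,0],0],[10,[0,0,0],0],[10,[0,0,0],0],[10,[0,0,0],0]]' 12
python3 go.py 646.4 103.5 130
```

```text
clock: 13.3
ee_pos: [0.5377, -0.0085, 0.0257]
tool_rot: [2.383, 2.047, 0.0]
ft_force: [0.3, 0.1, 0.4]
grip_width: 0.549
grip_force: 0.0
clock: 14.3
ee_pos: [0.5377, -0.0085, 0.0256]
tool_rot: [2.383, 2.047, 0.0]
ft_force: [-0.2, -0.6, 6.1]
grip_width: 0.234
grip_force: 12.0
at [537.7  -8.5  25.6] ang -8.7 tilt [ 0. -0.] turn 0.00 shift [ 5.08  3.62 -4.18] q6 0.09 grip 21.4 mm 12.0 N t 14.3
```

```bash
python3 -m jog '[[10,[0,0,-0.2],0],[10,[0,0,-0.4],0],[10,[0,0,-0.5],0],[10,[0,0,-0.6],0],[10,[0,0,-0.6],0],[10,[0,0,-0.6],0],[10,[0,0,-0.6],0],[10,[0,0,-0.4],0],[10,[0,0,-0.28],0],[10,[0,0,0],0]]'
python3 -m jog '[[10,[0.3,0.22,0],0],[10,[0.6,0.42,0],0],[10,[0.6,0.42,0],0],[10,[0.6,0.42,0],0],[10,[0.6,0.42,0],0],[10,[0.6,0.42,0],0],[10,[0.6,0.42,0],0],[10,[0.6,0.42,0],0],[10,[0.4,0.32,0],0],[10,[0.18,0.12,0],0]]'
python3 go.py 646.4 103.5 28.7
```

```text
clock: 15.3
ee_pos: [0.5379, -0.0085, 0.1308]
tool_rot: [2.383, 2.046, 0.001]
ft_force: [-0.5, 0.1, -1.1]
grip_width: 0.237
grip_force: 11.9
clock: 16.3
ee_pos: [0.6467, 0.1045, 0.1299]
tool_rot: [2.383, 2.047, 0.0]
ft_force: [0.1, -0.5, -1.8]
grip_width: 0.233
grip_force: 11.9
at [646.7 104.5 129.9] ang -8.7 tilt [0. 0.] turn 0.00 shift [-0.04 -0.01  4.05] q6 0.28 grip 21.3 mm 11.9 N t 16.3
```

```bash
python3 -m jog '[[10,[0,0,0.4],0],[10,[0,0,0.6],0],[10,[0,0,0.6],0],[10,[0,0,0.6],0],[10,[0,0,0.6],0],[10,[0,0,0.5],0],[10,[0,0,0.3],0],[10,[0,0,0.25],0],[10,[0,0,0.12],0],[10,[0,0,0.03],0]]'
python3 go.py 646.4 103.5 28.7
python3 -m jog '[[10,[0,0,0.02],0],[10,[0,0,0.02],0],[10,[0,0,0.02],0],[10,[0,0,0],0],[10,[0,0,0],0],[10,[0,0,0],0],[10,[0,0,0],0],[10,[0,0,0],0],[26,[0,0,0],0],[50,[0,0,0],0]]'
python3 go.py 646.4 103.5 28.7
```

```text
clock: 17.3
ee_pos: [0.6457, 0.1035, 0.0299]
tool_rot: [2.383, 2.047, 0.0]
ft_force: [0.1, -0.6, -0.4]
grip_width: 0.233
grip_force: 11.9
at [645.7 103.5  29.9] ang -8.7 tilt [ 0. -0.] turn 0.00 shift [0.   0.03 0.05] q6 0.27 grip 21.2 mm 11.9 N t 17.3
clock: 18.3
ee_pos: [0.6454, 0.1035, 0.0282]
tool_rot: [-2.383, -2.047, 0.0]
ft_force: [0.4, -0.6, 0.2]
grip_width: 0.343
grip_force: 0.0
at [645.4 103.5  28.2] ang -8.7 tilt [-0. -0.] turn 0.00 shift [ 0.01  0.04 -0.02] q6 0.27 grip 31.3 mm 0.0 N t 18.3
```

```bash
python3 -m jog '[[50,[0,0,0],0],[50,[0,0,0],0],[50,[0,0,-0.3],0],[50,[0,0,-0.5],0],[50,[0,0,-0.7],0],[50,[0,0,-0.7],0],[50,[0,0,-0.7],0],[50,[0,0,-0.7],0],[75,[0,0,-0.5],0],[75,[0,0,0],0]]'
python3 go.py 529 158.4 26
```

```text
clock: 19.3
ee_pos: [0.6467, 0.1036, 0.1333]
tool_rot: [2.382, 2.046, 0.004]
ft_force: [-0.2, -0.2, -0.9]
grip_width: 0.688
grip_force: 0.0
at [646.7 103.6 133.3] ang -8.7 tilt [0.003 0.   ] turn 0.00 shift [ 1.45 -5.    4.28] q6 0.28 grip 62.7 mm 0.0 N t 19.3
```

```bash
python3 -m jog '[[75,[0.1,-0.3,0],0],[75,[0.2,-0.6,0],0],[75,[0.2,-0.7,0],0],[75,[0.2,-0.7,0],0],[75,[0.2,-0.7,0],0],[75,[0.2,-0.7,0],0],[75,[0.2,-0.6,0],0],[75,[0.1,-0.4,0],0],[75,[0.05,-0.3,0],0],[75,[0,0,0],0]]'
python3 go.py 529 158.4 26
python3 -m jog '[[75,[0.1,0,0.4],0],[75,[0.1,0,0.6],0],[75,[0,0,0.7],0],[75,[0,0,0.7],0],[75,[0,0,0.6],0],[75,[0,0,0.5],0],[75,[0,0,0.4],0],[75,[0,0,0.3],0],[75,[0,0,0],0],[75,[0,0,0],0]]' 20
python3 go.py 529 158.4 26
```

```text
clock: 20.3
ee_pos: [0.5269, 0.1585, 0.131]
tool_rot: [-2.383, -2.047, 0.0]
ft_force: [-0.1, 0.2, 0.1]
grip_width: 0.823
grip_force: 0.0
at [526.9 158.5 131. ] ang -8.7 tilt [-0. -0.] turn 0.00 shift [0.01 0.08 4.2 ] q6 0.40 grip 75.0 mm 0.0 N t 20.3
clock: 21.3
ee_pos: [0.5286, 0.1632, 0.0262]
tool_rot: [2.383, 2.047, 0.0]
ft_force: [-0.7, 0.1, 0.5]
grip_width: 0.819
grip_force: 0.0
at [528.6 163.2  26.2] ang -8.7 tilt [0. 0.] turn 0.00 shift [-0.19  0.05  0.01] q6 0.41 grip 74.7 mm 0.0 N t 21.3
```

```bash
python3 -m jog '[[75,[-0.1,0,0],0],[75,[-0.09,0,0],0],[10,[0,0,0],0],[10,[0,0,0],0],[10,[0,0,0],0],[10,[0,0,0],0],[10,[0,0,0],0],[10,[0,0,0],0],[10,[0,0,0],0],[10,[0,0,0],0]]' 20
python3 -m jog '[[10,[0,0,0],0],[10,[0,0,-0.3],0],[10,[0,0,-0.5],0],[10,[0,0,-0.6],0],[10,[0,0,-0.6],0],[10,[0,0,-0.6],0],[10,[0,0,-0.6],0],[10,[0,0,-0.5],0],[10,[0,0,-0.4],0],[10,[0,0,-0.1],0]]'
python3 go.py 666.6 -35.8 130
```

```text
clock: 22.3
ee_pos: [0.5277, 0.1585, 0.026]
tool_rot: [2.383, 2.047, 0.0]
ft_force: [0.5, 0.6, 1.8]
grip_width: 0.433
grip_force: 20.0
clock: 23.3
ee_pos: [0.5281, 0.1586, 0.1322]
tool_rot: [2.383, 2.046, 0.002]
ft_force: [0.2, -0.3, 0.2]
grip_width: 0.432
grip_force: 20.0
at [528.1 158.6 132.2] ang -8.7 tilt [0.001 0.   ] turn 0.00 shift [-6.85  6.65  0.09] q6 0.40 grip 39.4 mm 20.0 N t 23.3
```

```bash
python3 -m jog '[[10,[-0.4,0.38,0],0],[10,[-0.75,0.73,0],0],[10,[-0.85,0.83,0],0],[10,[-0.85,0.83,0],0],[10,[-0.85,0.83,0],0],[10,[-0.85,0.83,0],0],[10,[-0.85,0.83,0],0],[10,[-0.75,0.73,0],0],[10,[-0.5,0.48,0],0],[10,[-0.2,0.18,0],0]]'
python3 go.py 666.6 -35.8 29
python3 -m jog '[[10,[0,0,0.4],0],[10,[0,0,0.6],0],[10,[0,0,0.6],0],[10,[0,0,0.6],0],[10,[0,0,0.6],0],[10,[0,0,0.5],0],[10,[0,0,0.3],0],[10,[0,0,0.25],0],[10,[0,0,0.12],0],[10,[0,0,0.03],0]]'
python3 go.py 666.6 -35.8 29
```

```text
clock: 24.3
ee_pos: [0.6666, -0.0375, 0.1302]
tool_rot: [-2.384, -2.045, 0.001]
ft_force: [-0.4, 1.2, -1.3]
grip_width: 0.436
grip_force: 20.0
at [666.6 -37.5 130.2] ang -8.8 tilt [-0.001  0.   ] turn 0.00 shift [ 0.07 -0.01  4.05] q6 0.06 grip 39.8 mm 20.0 N t 24.3
clock: 25.3
ee_pos: [0.6661, -0.0359, 0.0309]
tool_rot: [2.383, 2.047, 0.0]
ft_force: [-0.7, -0.6, -1.2]
grip_width: 0.433
grip_force: 20.0
at [666.1 -35.9  30.9] ang -8.7 tilt [0. 0.] turn 0.00 shift [0.01 0.02 0.07] q6 0.06 grip 39.5 mm 20.0 N t 25.3
```

```bash
python3 -m jog '[[10,[0,0,0.03],0],[10,[0,0,0.03],0],[10,[0,0,0.03],0],[10,[0,0,0],0],[10,[0,0,0],0],[10,[0,0,0],0],[44,[0,0,0],0],[60,[0,0,0],0],[60,[0,0,0],0],[60,[0,0,0],0]]'
python3 -m jog '[[60,[0,0,0],0],[60,[0,0,-0.3],0],[60,[0,0,-0.5],0],[60,[0,0,-0.7],0],[60,[0,0,-0.7],0],[60,[0,0,-0.7],0],[60,[0,0,-0.7],0],[80,[0,0,-0.5],0],[80,[0,0,0],0],[80,[0,0,0],0]]'
python3 go.py 515 -146.5 130 99.5
```

```text
clock: 26.3
ee_pos: [0.666, -0.0359, 0.0286]
tool_rot: [-2.383, -2.047, 0.0]
ft_force: [0.1, 0.6, -0.1]
grip_width: 0.655
grip_force: 0.0
clock: 27.3
ee_pos: [0.6659, -0.0359, 0.1312]
tool_rot: [2.383, 2.047, 0.0]
ft_force: [0.6, 0.2, 0.4]
grip_width: 0.868
grip_force: 0.0
at [665.9 -35.9 131.2] ang -8.7 tilt [0. 0.] turn 8.98 shift [-6.68  3.37  0.05] q6 0.06 grip 79.1 mm 0.0 N t 27.3
```

```bash
python3 -m jog '[[85,[0,0,0],1],[85,[0,0,0],1],[85,[0,0,0],1],[85,[0,0,0],1],[85,[0,0,0],1],[85,[0,0,0],1],[85,[0,0,0],1],[85,[0,0,0],1],[85,[0,0,0],1],[85,[0,0,0],0]]'
python3 -m jog '[[85,[-0.4,0.2,0],0],[85,[-0.75,0.37,0],0],[85,[-0.8,0.4,0],0],[85,[-0.8,0.4,0],0],[85,[-0.8,0.4,0],0],[85,[-0.8,0.4,0],0],[85,[-0.8,0.4,0],0],[85,[-0.75,0.4,0],0],[85,[-0.6,0.3,0],0],[85,[-0.2,0.1,0],0]]'
python3 go.py 515 -146.5 24 99.5
```

```text
clock: 28.3
ee_pos: [0.6655, -0.0359, 0.13]
tool_rot: [-3.131, -0.251, 0.003]
ft_force: [0.1, 0.4, -1.0]
grip_width: 0.932
grip_force: 0.0
clock: 29.3
ee_pos: [0.5128, -0.1469, 0.1309]
tool_rot: [-3.131, -0.257, 0.001]
ft_force: [0.7, 0.1, -0.4]
grip_width: 0.931
grip_force: 0.0
at [ 512.8 -146.9  130.9] ang -80.6 tilt [-0.001  0.   ] turn -0.02 shift [0.09 0.   4.28] q6 1.08 grip 84.9 mm 0.0 N t 29.3
```

```bash
python3 -m jog '[[85,[0.07,0,0.4],0],[85,[0,0,0.6],0],[85,[0,0,0.7],0],[85,[0,0,0.7],0],[85,[0,0,0.6],0],[85,[0,0,0.5],0],[85,[0,0,0.4],0],[85,[0,0,0.3],0],[85,[0,0,0.05],0],[85,[0,0,0],0]]' 30
python3 -m jog '[[20,[0,0,0],0],[20,[0,0,0],0],[20,[0,0,0],0],[20,[0,0,0],0],[20,[0,0,0],0],[20,[0,0,0],0],[20,[0,0,0],0],[20,[0,0,0],0],[20,[0,0,0],0],[20,[0,0,0],0]]' 30
python3 go.py 652.6 -185 130
```

```text
clock: 30.3
ee_pos: [0.5163, -0.1459, 0.025]
tool_rot: [3.131, 0.255, 0.0]
ft_force: [1.0, -0.8, 0.0]
grip_width: 0.931
grip_force: 0.0
clock: 31.3
ee_pos: [0.5163, -0.146, 0.0251]
tool_rot: [3.131, 0.255, 0.0]
ft_force: [-1.1, -1.5, 4.7]
grip_width: 0.527
grip_force: 30.0
at [ 516.3 -146.    25.1] ang -80.7 tilt [ 0. -0.] turn 0.00 shift [ 5.13  2.42 -4.2 ] q6 1.09 grip 48.1 mm 30.0 N t 31.3
```

```bash
python3 -m jog '[[20,[0,0,-0.2],0],[20,[0,0,-0.4],0],[20,[0,0,-0.5],0],[20,[0,0,-0.6],0],[20,[0,0,-0.6],0],[20,[0,0,-0.6],0],[20,[0,0,-0.6],0],[20,[0,0,-0.4],0],[20,[0,0,-0.3],0],[20,[0,0,0],0]]'
python3 -m jog '[[20,[0.3,0.14,0],0],[20,[0.6,0.28,0],0],[20,[0.6,0.28,0],0],[20,[0.6,0.28,0],0],[20,[0.6,0.28,0],0],[20,[0.6,0.28,0],0],[20,[0.6,0.28,0],0],[20,[0.6,0.28,0],0],[20,[0.4,0.2,0],0],[20,[0.23,0.12,0],0]]'
python3 go.py 652.6 -185 28
```

```text
clock: 32.3
ee_pos: [0.5166, -0.146, 0.1309]
tool_rot: [3.131, 0.255, 0.002]
ft_force: [0.2, -0.5, -2.4]
grip_width: 0.528
grip_force: 30.0
clock: 33.3
ee_pos: [0.6531, -0.1851, 0.1291]
tool_rot: [-3.131, -0.255, 0.001]
ft_force: [0.2, 0.2, -3.1]
grip_width: 0.53
grip_force: 30.0
at [ 653.1 -185.1  129.1] ang -80.7 tilt [-0.001  0.   ] turn 0.00 shift [-0.02 -0.    4.04] q6 1.10 grip 48.4 mm 30.0 N t 33.3
```

```bash
python3 -m jog '[[20,[0,0,0.4],0],[20,[0,0,0.6],0],[20,[0,0,0.6],0],[20,[0,0,0.6],0],[20,[0,0,0.6],0],[20,[0,0,0.5],0],[20,[0,0,0.3],0],[20,[0,0,0.22],0],[20,[0,0,0.12],0],[20,[0,0,0.03],0]]'
python3 go.py 652.6 -185 28.1
```

```text
clock: 34.3
ee_pos: [0.6526, -0.1849, 0.0307]
tool_rot: [3.131, 0.255, 0.0]
ft_force: [-0.1, -0.4, -2.3]
grip_width: 0.524
grip_force: 30.0
at [ 652.6 -184.9   30.7] ang -80.7 tilt [ 0. -0.] turn 0.00 shift [-0.    0.01  0.1 ] q6 1.10 grip 47.8 mm 30.0 N t 34.3
```

```bash
python3 -m jog '[[20,[0,0,0.04],0],[20,[0,0,0.03],0],[20,[0,0,0.03],0],[20,[0,0,0],0],[20,[0,0,0],0],[20,[0,0,0],0],[52,[0,0,0],0],[66,[0,0,0],0],[66,[0,0,0],0],[66,[0,0,0],0]]'
python3 -m jog '[[66,[0,0,0],0],[66,[0,0,-0.3],0],[66,[0,0,-0.5],0],[66,[0,0,-0.7],0],[66,[0,0,-0.7],0],[66,[0,0,-0.7],0],[66,[0,0,-0.7],0],[80,[0,0,-0.5],0],[80,[0,0,0],0],[80,[0,0,0],0]]'
python3 go.py 431.3 231.4 130 151.5
```

```text
clock: 35.3
ee_pos: [0.6526, -0.1849, 0.0283]
tool_rot: [3.131, 0.255, 0.0]
ft_force: [-0.7, 0.1, 0.3]
grip_width: 0.722
grip_force: 0.0
clock: 36.3
ee_pos: [0.6523, -0.1848, 0.1306]
tool_rot: [3.131, 0.255, 0.0]
ft_force: [-0.9, 0.5, -0.6]
grip_width: 0.873
grip_force: 0.0
at [ 652.3 -184.8  130.6] ang -80.7 tilt [ 0. -0.] turn -6.52 shift [ 10.41 -15.71   0.03] q6 1.10 grip 79.6 mm 0.0 N t 36.3
```

```bash
python3 -m jog '[[80,[0,0,0],-0.93],[80,[0,0,0],-0.93],[80,[0,0,0],-0.93],[80,[0,0,0],-0.93],[80,[0,0,0],-0.93],[80,[0,0,0],-0.93],[80,[0,0,0],-0.94],[80,[0.4,-0.6,0],0],[80,[0.6,-0.9,0],0],[80,[0.6,-0.9,0],0]]'
python3 -m jog '[[80,[0.6,-0.9,0],0],[80,[0.6,-0.9,0],0],[80,[0.6,-0.9,0],0],[80,[0.6,-0.9,0],0],[80,[0.6,-0.9,0],0],[80,[0.6,-0.9,0],0],[80,[0.6,-0.9,0],0],[80,[0.6,-0.9,0],0],[80,[0.6,-0.9,0],0],[80,[0.6,-0.9,0],0]]'
python3 go.py 431.3 231.4 130 151.5
```

```text
clock: 37.3
ee_pos: [0.6174, -0.1197, 0.1296]
tool_rot: [-2.703, -1.599, 0.002]
ft_force: [0.4, 0.3, 0.8]
grip_width: 0.874
grip_force: 0.0
clock: 38.3
ee_pos: [0.4909, 0.1194, 0.13]
tool_rot: [-2.703, -1.6, 0.002]
ft_force: [0.2, 0.2, -0.7]
grip_width: 0.88
grip_force: 0.0
at [490.9 119.4 130. ] ang -28.7 tilt [-0.001 -0.   ] turn -0.03 shift [ 2.8  -4.23  0.  ] q6 0.69 grip 80.2 mm 0.0 N t 38.3
```

```bash
python3 -m jog '[[80,[0.5,-0.8,0],0],[80,[0.5,-0.8,0],0],[80,[0.5,-0.75,0],0],[80,[0.5,-0.75,0],0],[80,[0.4,-0.6,0],0],[80,[0.25,-0.4,0],0],[80,[0.15,-0.18,0],0],[80,[0,0,0],0],[80,[0,0,0],0],[80,[0,0,0],0]]' 20
python3 go.py 431.3 231.4 26 151.5
python3 - <<'E'
from h import *
s=cam("scene")["image"];t=cam("top")["image"]
cv2.imwrite("pics/b.png",np.hstack([s[150:400,120:520],t[130:380,150:550]])[:,:,::-1])
E
```

```text
clock: 39.3
ee_pos: [0.4325, 0.2303, 0.1306]
tool_rot: [2.701, 1.604, -0.0]
ft_force: [0.2, -0.1, 0.1]
grip_width: 0.874
grip_force: 0.0
at [432.5 230.3 130.6] ang -28.6 tilt [-0. -0.] turn -0.01 shift [ 0.01 -0.06  4.18] q6 0.94 grip 79.7 mm 0.0 N t 39.3
```

View pics/b.png

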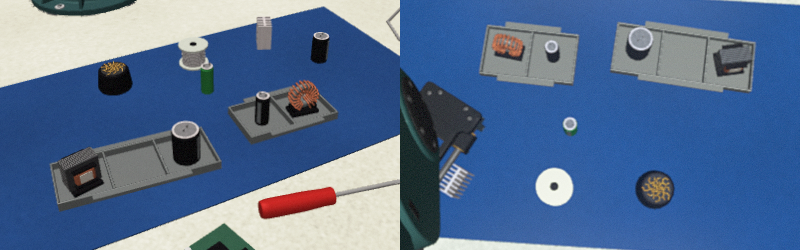

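Four parts stand upright in their compartments: stout cap at (638,42), transformer at (732,58), choke at (507,45) and slim cap at (551,48) in the top crop. The bystanders are unmoved. Next is the heat sink.

```bash
python3 -m jog '[[80,[0,-0.05,0.4],0],[80,[0,0,0.6],0],[80,[0,0,0.7],0],[80,[0,0,0.7],0],[80,[0,0,0.6],0],[80,[0,0,0.5],0],[80,[0,0,0.4],0],[80,[0,0,0.28],0],[80,[0,0,0],0],[80,[0,0,0],0]]' 20
python3 -m jog '[[20,[0,0,0],0],[20,[0,0,0],0],[20,[0,0,0],0],[20,[0,0,0],0],[20,[0,0,0],0],[20,[0,0,0],0],[20,[0,0,0],0],[20,[0,0,0],0],[20,[0,0,0],0],[20,[0,0,0],0]]' 20
python3 go.py 659.6 -110.5 130 
python3 -m jog '[[20,[0,0,-0.2],0],[20,[0,0,-0.4],0],[20,[0,0,-0.5],0],[20,[0,0,-0.6],0],[20,[0,0,-0.6],0],[20,[0,0,-0.6],0],[20,[0,0,-0.6],0],[20,[0,0,-0.4],0],[20,[0,0,-0.3],0],[20,[0,0,0],0]]'
python3 go.py 659.6 -110.5 130 174.7
```

```text
clock: 40.4
ee_pos: [0.4313, 0.2315, 0.0264]
tool_rot: [2.7, 1.605, 0.0]
ft_force: [-0.9, 0.1, -0.5]
grip_width: 0.876
grip_force: 0.0
clock: 41.4
ee_pos: [0.4312, 0.2315, 0.0263]
tool_rot: [-2.7, -1.606, -0.0]
ft_force: [-1.0, -0.8, 6.4]
grip_width: 0.462
grip_force: 20.0
at [431.2 231.5  26.3] ang -28.5 tilt [0. 0.] turn 0.00 shift [-7.65 14.56 -4.15] q6 0.94 grip 42.2 mm 20.0 N t 41.4
clock: 42.4
ee_pos: [0.4316, 0.2316, 0.1322]
tool_rot: [2.7, 1.605, 0.003]
ft_force: [0.3, 0.3, -1.5]
grip_width: 0.462
grip_force: 20.0
at [431.6 231.6 132.2] ang -28.5 tilt [0.001 0.001] turn -2.90 shift [-12.78  10.34   0.09] q6 0.94 grip 42.2 mm 20.0 N t 42.4
```

```bash
python3 -m jog '[[20,[0,0,0],-0.7],[20,[0,0,0],-0.8],[20,[0,0,0],-0.8],[20,[0,0,0],-0.6],[20,[-0.4,0.32,0],0],[20,[-0.7,0.57,0],0],[20,[-0.9,0.73,0],0],[20,[-0.9,0.73,0],0],[20,[-0.9,0.73,0],0],[20,[-0.9,0.73,0],0]]'
python3 -m jog '[[20,[-0.9,0.73,0],0],[20,[-0.9,0.73,0],0],[20,[-0.9,0.73,0],0],[20,[-0.9,0.73,0],0],[20,[-0.9,0.73,0],0],[20,[-0.9,0.73,0],0],[20,[-0.9,0.73,0],0],[20,[-0.9,0.73,0],0],[20,[-0.6,0.45,0],0],[20,[-0.3,0.2,0],0]]'
python3 go.py 659.6 -110.5 30 174.7
```

```text
clock: 43.4
ee_pos: [0.5156, 0.1038, 0.1308]
tool_rot: [-2.325, -2.112, 0.001]
ft_force: [-0.5, 0.4, -0.7]
grip_width: 0.46
grip_force: 20.0
clock: 44.4
ee_pos: [0.6582, -0.1128, 0.1307]
tool_rot: [-2.325, -2.113, 0.0]
ft_force: [-0.4, 1.1, -0.9]
grip_width: 0.461
grip_force: 20.0
at [ 658.2 -112.8  130.7] ang -5.5 tilt [-0.  0.] turn -0.02 shift [0.1  0.05 4.03] q6 -0.11 grip 42.1 mm 20.0 N t 44.4
```

```bash
python3 -m jog '[[20,[0.05,0,0.4],0],[20,[0,0,0.6],0],[20,[0,0,0.6],0],[20,[0,0,0.6],0],[20,[0,0,0.6],0],[20,[0,0,0.5],0],[20,[0,0,0.3],0],[20,[0,0,0.22],0],[20,[0,0,0.12],0],[20,[0,0,0.03],0]]'
python3 go.py 659.6 -110.5 29.3
```

```text
clock: 45.4
ee_pos: [0.6581, -0.1099, 0.0319]
tool_rot: [2.322, 2.116, 0.0]
ft_force: [0.3, -0.5, -1.6]
grip_width: 0.461
grip_force: 20.0
at [ 658.1 -109.9   31.9] ang -5.3 tilt [ 0. -0.] turn 0.00 shift [-0.02  0.06  0.11] q6 -0.11 grip 42.0 mm 20.0 N t 45.4
```

```bash
python3 -m jog '[[20,[0,0,0.04],0],[20,[0,0,0.03],0],[20,[0,0,0.03],0],[20,[0,0,0],0],[20,[0,0,0],0],[20,[0,0,0],0],[46,[0,0,0],0],[64,[0,0,0],0],[64,[0,0,0],0],[64,[0,0,0],0]]'
python3 -m jog '[[64,[0,0,0],0],[64,[0,0,-0.3],0],[64,[0,0,-0.5],0],[64,[0,0,-0.7],0],[64,[0,0,-0.7],0],[64,[0,0,-0.7],0],[64,[0,0,-0.8],0],[64,[0,0,-0.8],0],[64,[0,0,-0.5],0],[64,[0,0,0],0]]'
python3 -m jog '[[64,[-0.6,-0.6,0],0],[64,[-0.9,-0.9,0],0],[64,[-0.9,-0.9,0],0],[64,[-0.9,-0.9,0],0],[64,[-0.9,-0.9,0],0],[64,[-0.9,-0.9,0],0],[64,[-0.9,-0.9,0],0],[64,[-0.9,-0.4,0],0],[64,[-0.9,0,0],0],[64,[-0.5,0,0],0]]'
python3 -m jog '[[64,[-0.6,0,0],0],[64,[-0.9,0,0],0],[64,[-0.9,0,0],0],[64,[-0.9,0,0],0],[64,[-0.9,0,0],0],[64,[-0.5,0,0],0],[64,[0,0,0],0],[64,[0,0,0],0],[64,[0,0,0],0],[64,[0,0,0],0]]'
python3 - <<'E'
from h import *
s=cam("scene")["image"];t=cam("top")["image"]
cv2.imwrite("pics/c.png",np.hstack([s[150:400,120:520],t[130:380,150:550]])[:,:,::-1])
E
```

```text
clock: 46.4
ee_pos: [0.658, -0.1099, 0.0295]
tool_rot: [2.322, 2.116, 0.0]
ft_force: [-0.1, -0.6, 0.1]
grip_width: 0.698
grip_force: 0.0
clock: 47.4
ee_pos: [0.659, -0.1101, 0.157]
tool_rot: [2.32, 2.114, 0.003]
ft_force: [0.4, 0.3, 0.0]
grip_width: 0.7
grip_force: 0.0
clock: 48.4
ee_pos: [0.4779, -0.3029, 0.1537]
tool_rot: [-2.323, -2.113, 0.001]
ft_force: [0.6, 0.5, 0.8]
grip_width: 0.701
grip_force: 0.0
clock: 49.4
ee_pos: [0.4686, -0.4179, 0.1545]
tool_rot: [-2.321, -2.116, -0.0]
ft_force: [0.7, 0.7, -0.2]
grip_width: 0.706
grip_force: 0.0
```

View pics/c.png

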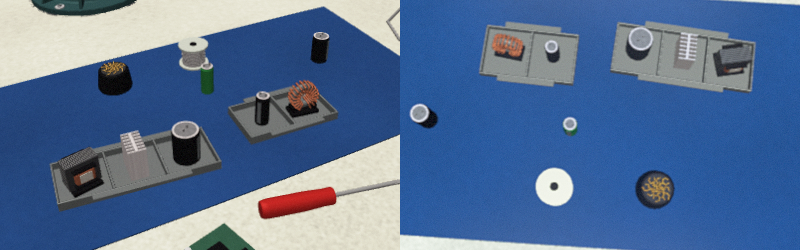

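All five parts stand upright in their compartments: stout cap at (638,42), heat sink at (688,47), transformer at (732,58), choke at (507,45) and slim cap at (551,48). The middle cap, reel, pot and green look-alike are unmoved, and the arm is clear.

```bash
python3 -c "
from bench import bot
print(bot.job_done())"
```

```text
the job is handed in; nothing more can be done
None
```

Both kits are made up and the job is handed in at about 49 s of the 104 s limit: the last pictures show all five parts upright in the right compartments and the other items unmoved, though the hand-in returned no verdict.

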